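Put the microscope parts back in their trays

TASK

Put each of the four loose microscope parts into the tray that matches it, upright and flat on the tray's floor inside the rim: the two objectives in the small round trays of their own ring colour, the ribbed focus knob in the wide black round tray, and the power adapter, pins up, lengthwise in the oblong tray. Set the objectives down gently and never knock them over, and leave the amber bottle and the yellow slide box where they are.

Things in the scene. Friction and masses are not known exactly. Their poses are not given: they have to be found in the camera images.
- objective_red: microscope objective standing on its wide end: a bare-metal barrel 36 mm across from its foot to 44 mm up, then a red collar ring tapering in at 44 to 52 mm, then a narrow silver nose to 62 mm; about 0.16 kg. Loose. Origin at the centre of its underside, z up along its axis; its yaw means nothing.
- objective_blue: microscope objective standing on its wide end: a bare-metal barrel 36 mm across from its foot to 44 mm up, then a blue collar ring tapering in at 44 to 52 mm, then a narrow silver nose to 62 mm; about 0.16 kg. Loose. Origin at the centre of its underside, z up along its axis; its yaw means nothing.
- focus_knob: black ribbed focus knob, a drum 58 mm across over the ribs and 46 mm high standing on its flat face, with a grey disc and a brass dot on top; about 0.14 kg. Loose. Origin at the centre of its underside, z up along its axis; its yaw means nothing.
- adapter: black plug-in power adapter without its lead, lying on its back: a block 76 mm long (its x) by 46 mm wide (its y) by 44 mm high, with a grey 5 mm pad and two thin steel pins on top, in the middle, reaching 64 mm up; about 0.15 kg. Loose. Origin at the centre of its underside, z up.
- tray_red: low round tray with a raised red rim and a white floor, fixed to the bench: inner diameter 54 mm, outer 66 mm, floor 3 mm and rim top 8 mm above the bench. It is the place for the objective with the red ring. Origin at the centre of its underside, on the bench.
- tray_blue: low round tray with a raised blue rim and a white floor, fixed to the bench: inner diameter 54 mm, outer 66 mm, floor 3 mm and rim top 8 mm above the bench. It is the place for the objective with the blue ring. Origin at the centre of its underside, on the bench.
- tray_knob: wide low round tray with a raised black rim and a white floor, fixed to the bench: inner diameter 76 mm, outer 88 mm, floor 3 mm and rim top 8 mm above the bench. It is the place for the focus knob. Origin at the centre of its underside, on the bench.
- tray_adapter: oblong low tray with a raised black rim and a white floor, fixed to the bench: inside 94 mm long (its x) by 64 mm wide (its y), outside 106 by 76 mm, floor 3 mm and rim top 8 mm above the bench. It is the place for the power adapter, lengthwise, either way round. Origin at the centre of its underside, on the bench.
- bottle: amber glass bottle with a white cap, 38 mm across and 75 mm high, 0.11 kg, standing loose among the parts; not to be disturbed. Origin at the centre of its underside.
- slide_box: yellow plastic slide box, 60 mm (its x) by 42 mm (its y) by 32 mm high, 0.15 kg, lying loose among the parts; not to be disturbed. Origin at the centre of its underside.

How it is judged:
At the end, for the whole second after the job is handed in: Each part rests upright (0.1 rad) on its own tray's floor (underside under 6 mm above the tray's underside), off the tray's middle by less than 12 mm (objectives), 13 mm (knob), 15 mm (adapter, also along its tray within 0.35 rad, either way round) (horizontal distance between objective_red and tray_red below 0.012 m and z of objective_red in the frame of tray_red below 0.006 m and angle between each of objective_red, objective_blue, focus_knob, adapter's own z axis and vertical below 0.1 rad and linear speed of each of objective_red, objective_blue, focus_knob, adapter below 0.02 m/s and horizontal distance between objective_blue and tray_blue below 0.012 m and z of objective_blue in the frame of tray_blue below 0.006 m and horizontal distance between focus_knob and tray_knob below 0.013 m and z of focus_knob in the frame of tray_knob below 0.006 m and horizontal distance between adapter and tray_adapter below 0.015 m and z of adapter in the frame of tray_adapter below 0.006 m and angle between the x axis of adapter and the x axis of tray_adapter, either way round below 0.35 rad); the robot touches nothing.
It fails at once if the amber bottle was shifted (by more than 20 mm) (distance of bottle from where it was at the start of the episode above 0.02 m).
It fails at once if the yellow slide box was shifted (by more than 20 mm) (distance of slide_box from where it was at the start of the episode above 0.02 m).
It fails at once if an objective was knocked over (tilted more than 0.9 rad) (angle between any of objective_red, objective_blue's own z axis and vertical above 0.9 rad).
It fails at once if an objective was dropped or slammed into its tray (over 45 N) (contact force between objective_red and tray_red above 45 N or contact force between objective_blue and tray_blue above 45 N).
It also fails if it takes over 96 s, if anything falls off the work surface, if the arm or the gripper's body presses on something with over 40 N, if the wrist force passes 120 N, or if a joint passes its speed limit or range.

ROBOT

A 6-joint arm with a two-finger parallel gripper is mounted at the origin on the work surface. World frame = base frame: x ahead of the robot, y to its left, z up, the work surface at z = 0. Lengths are in m, angles in rad, forces in N, time in s.
With the tool pointing down it reaches from about 0.25 to 0.85 m from the base axis. Payload 12.5 kg.
Tool frame: the origin (TCP) lies at the very end of the fingers, on their centre line; the grasp point (between the pads) lies 19 mm behind it; z points along the fingers, y is the direction in which the jaws open and shut (so a half turn about z gives the same grasp; the last joint's range is limited). The gripper opens to 93 mm and grips with 3 to 60 N. Pads are 15 mm wide; open, the fingers measure 128 mm over their backs; the gripper's body (75 mm by 188 mm) begins 65 mm behind the grasp point.
Start: joints at [-0.085, 0.351, 1.652, -0, 1.139, -0.085], TCP at [0.55, 0, 0.219] pointing down, gripper open.
Joint ranges: [-2.75, 2.75], [-0.79, 2.1], [0.01, 2.65], [-1.57, 4.71], [0.07, 3.14], [-2.87, 2.87]. Speed limits (rad/s): [2.22, 2.22, 2.79, 3.14, 3.14, 3.14].

INTERFACE

Orientations are given as a unit quaternion [w, x, y, z].
In Python, from workcell import get_state, get_image, sign_off gives the robot as it stands.
- The arm moves only by the tool carry_out, never from a script. Its argument "deltas" is a list of rows, each a list of 7 numbers: the finger opening in mm, from 0 to 93, then the shift along the world's x, y, z in units of 60 mm (1.0 is 60 mm), then the turn, a rotation vector about the world's x, y, z in units of 8 degrees (1.0 is 8 degrees). A call has 1 to 12 rows; each row is the pose to reach, as a shift and turn from the pose commanded when the call began; what a row does not reach only later rows make up. A row lasts 1/8 s, in which the tool goes at most 62.5 mm and 10.7 degrees, less where a joint would pass 70% of its speed; a pose out of reach is approached as far as the arm can. A call with a gripper value outside its range is refused whole. The fingers move at their own pace and stop on an object; "squeeze" is the grip in N (left out, the last holds). Time passes only in rows, so rows that repeat a pose let the fingers close. It gives the time, the measured TCP pose, the force and the opening at its end, in the units of the state.
- get_state(): the state, without advancing time (a new reading comes with each control period).
- get_image(name): name is "scene" or "side" or "wrist"; returns a dict with "pixels" (480x640x3 uint8, red, green, blue), "depth" (480x640 float32, m along the optical axis (not along the pixel's ray), 0 where there is no reading), "K" (3x3 intrinsics, pixels), "R" (3x3) and "t" (3): a world point X has camera coordinates R X + t. Camera axes: x right, y down, z forward; pixel columns grow to the right and rows downward; lengths in m; the calibration is good to about 2 mm. A picture is of the moment at which its call begins.
- sign_off(): hands the job in, once; it reports no verdict.
The state is a dict: "clock": time; "qpos": joint angles; "joint_velocities": joint speeds; "joint_efforts": joint torques, N m; "tool_pos": TCP position; "orientation": TCP orientation; "ft_force": force on the tool from outside, world axes, zero at the start; "ft_torque": the same for the moment, N m; "width": finger opening in m.
Only numpy, scipy, OpenCV 4.12 (cv2) and the standard library are available. Lean on these libraries where they do the work, as an engineer would, in place of code of your own. Each camera call takes 0.05 s, during which the arm holds its last target. There are 200 camera calls.

## Working session

There is one attempt and no reset: what is moved stays moved. The work goes in short steps, Python scripts to look and compute and a tool call to move; the robot and the scene stay as the last step left them, time stands still between calls to the robot, and variables do not carry over. Pictures are saved under pics/ and viewed, about 12 in all and at most 16, crops included, and the job is handed in when it is done.

Besides the shell and the picture viewer there is one more tool, called after "Call:" by a JSON object that holds its "op" and its "data", one argument or row to a line. carry_out: Moves the arm, as the interface text tells. Its arguments: {"type":"object","properties":{"deltas":{"type":"array","items":{"type":"array","items":{"type":"number"}}},"squeeze":{"type":"number"}},"required":["deltas"]}

```bash
mkdir -p pics; ls; python3 - <<'E'
from workcell import *
import cv2,numpy as np
s=get_state();print(s)
for n in ("scene","side","wrist"):
    d=get_image(n);np.savez(f"{n}0.npz",**d)
    cv2.imwrite(f"pics/{n}0.png",d["pixels"][:,:,::-1]);print(n,d["K"].tolist(),d["R"].round(3).tolist(),d["t"])
E
```

```text
pics
{'clock': 0.0, 'qpos': array([-8.45817072e-02,  3.51267959e-01,  1.65241179e+00, -3.79706016e-06,
        1.13908986e+00, -8.45759383e-02]), 'joint_velocities': array([-0.00048206,  0.0022877 , -0.00152797,  0.0004153 ,  0.00023762,
        0.00078262]), 'joint_efforts': array([ 1.41757551e-03, -4.97321892e+01, -2.85254824e+01,  6.99741254e-02,
        2.57699919e-02, -1.73020858e-04]), 'tool_pos': array([5.49662117e-01, 6.33227609e-05, 2.18088729e-01]), 'orientation': array([-4.48668362e-04,  7.07108136e-01,  7.07105182e-01, -3.80792454e-04]), 'ft_force': array([-0.0163366 , -0.78629075, -0.34552048]), 'ft_torque': array([ 0.04447583,  0.01170069, -0.03527774]), 'width': 0.09275500655360151}
scene [[606.1646071884051, 0.0, 312.81323042760187], [0.0, 606.1646071884051, 242.73690974292464], [0.0, 0.0, 1.0]] [[0.651, 0.759, -0.001], [0.6, -0.515, -0.612], [-0.465, 0.398, -0.791]] [-0.32529611 -0.28782519  1.39631603]
side [[596.8888929869368, 0.0, 322.0653698542192], [0.0, 596.8888929869368, 245.7377539233187], [0.0, 0.0, 1.0]] [[0.94, -0.342, -0.01], [-0.173, -0.451, -0.876], [0.295, 0.824, -0.483]] [-0.49592553  0.13081776  0.86597273]
wrist [[376.4131810327032, 0.0, 320.64256856184255], [0.0, 376.4131810327032, 243.23072225113245], [0.0, 0.0, 1.0]] [[1.0, 0.0, -0.001], [0.001, -0.96, 0.281], [-0.001, -0.281, -0.96]] [-0.5495538  -0.03371376  0.3908886 ]
```

View pics/scene0.png

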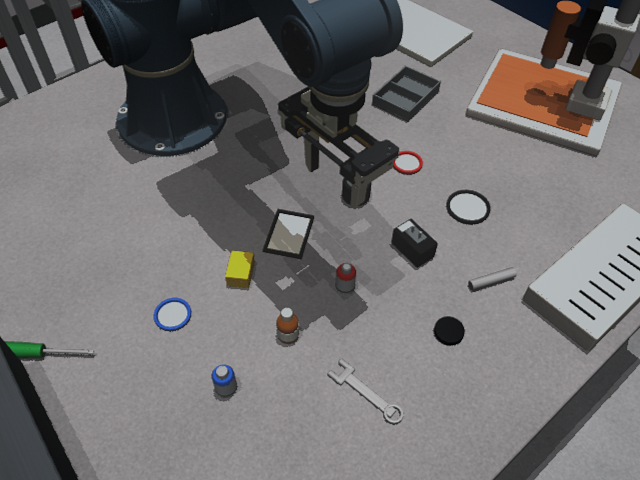

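View pics/side0.png

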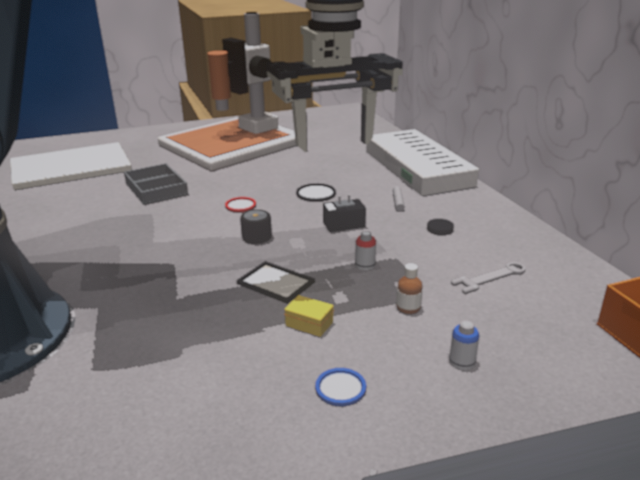

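The scene view shows red objective (346,277), blue objective (224,380), adapter (414,241), bottle (288,325), box (239,269), and trays: red (407,162), knob (469,206), blue (172,314), adapter (289,233). The knob is half hidden behind the finger at (355,190), but the side view shows it clearly at (256,226). The flat black disc at (449,330) is not one of the listed things.

```bash
cat > h.py <<'E'
import numpy as np,cv2
def ray(d,uv,z):
    "points on plane z for pixels uv (n,2)"
    uv=np.atleast_2d(uv).astype(float);K,R,t=d["K"],d["R"],d["t"]
    v=np.c_[uv,np.ones(len(uv))]@np.linalg.inv(K).T@R; c=-R.T@t
    return (c+v*((z-c[2])/v[:,2:]))[:,:2]
def cloud(d):
    z=d["depth"];v,u=np.mgrid[:480,:640]
    p=np.c_[u.ravel(),v.ravel(),np.ones(u.size)]@np.linalg.inv(d["K"]).T*z.ravel()[:,None]
    return ((p-d["t"])@d["R"]).reshape(480,640,3)
def blobs(mask,amin=40):
    cs,_=cv2.findContours(mask.astype(np.uint8),cv2.RETR_EXTERNAL,cv2.CHAIN_APPROX_NONE)
    return [c[:,0] for c in cs if cv2.contourArea(c)>amin]
def hsv(d): return cv2.cvtColor(d["pixels"],cv2.COLOR_RGB2HSV)
def rng(h,lo,hi,s=110,v=40): return (h[...,0]>=lo)&(h[...,0]<=hi)&(h[...,1]>=s)&(h[...,2]>=v)
E
python3 - <<'E'
from h import *
for n in("scene","side"):
    d=dict(np.load(n+"0.npz"));h=hsv(d);P=cloud(d)
    print(n,"depth ok",(d["depth"]>0).mean())
    for c,m in(("red",rng(h,0,4)|rng(h,174,180)),("blue",rng(h,105,125)),("yel",rng(h,22,34)),("amber",rng(h,5,14))):
        for b in blobs(m):
            x=P[b[:,1],b[:,0]]; ok=np.abs(x-np.median(x,0)).max(1)<.08
            if np.median(x[:,0])<.2 or np.median(x[:,0])>.9:continue
            e=cv2.fitEllipse(b)[0]
            print(c,"px",np.round(e),"depth med",np.median(x,0).round(3),"z",np.percentile(x[ok,2],[5,95]).round(3),"ray z8",ray(d,e,.008).round(4)[0],"z48",ray(d,e,.048).round(4)[0])
# ortho height+colour map from both clouds, 1mm/px : x .3-.8 up, y -.35..+.35
O=np.zeros((560,760,3),np.uint8);H=np.full((560,760),-1.)
for n in("side","scene"):
    d=dict(np.load(n+"0.npz"));P=cloud(d).reshape(-1,3);C=d["pixels"].reshape(-1,3)
    k=(P[:,2]>-.02)&(P[:,2]<.09);P,C=P[k],C[k]
    r=np.round((.85-P[:,0])*1000).astype(int);c=np.round((.38-P[:,1])*1000).astype(int)
    k=(r>=1)&(r<559)&(c>=1)&(c<759)
    for i in np.flatnonzero(k)[np.argsort(P[k,2])]:
        if P[i,2]>=H[r[i],c[i]]: O[r[i]-1:r[i]+2,c[i]-1:c[i]+2]=C[i][::-1];H[r[i]-1:r[i]+2,c[i]-1:c[i]+2]=P[i,2]
cv2.imwrite("pics/ortho.png",O)
np.save("H.npy",H)
for b in blobs(cv2.morphologyEx((H>.025).astype(np.uint8),cv2.MORPH_OPEN,np.ones((5,5))),150):
    (c,s,a)=cv2.minAreaRect(b);print("tall x,y",round(.85-c[1]/1000,3),round(.38-c[0]/1000,3),np.round(s),round(a),"top",np.percentile(H[b[:,1],b[:,0]],90).round(3))
E
```

```text
scene depth ok 0.9960514322916667
red px [346. 272.] depth med [ 0.607 -0.016  0.05 ] z [0.043 0.055] ray z8 [0.5842 0.0083] z48 [ 0.6037 -0.0119]
red px [407. 162.] depth med [0.461 0.307 0.006] z [0.001 0.01 ] ray z8 [0.4588 0.3015] z48 [0.4838 0.2685]
blue px [222. 375.] depth med [ 0.623 -0.293  0.048] z [0.042 0.053] ray z8 [ 0.6049 -0.2853] z48 [ 0.6235 -0.2927]
blue px [172. 314.] depth med [ 0.452 -0.285  0.006] z [0.002 0.009] ray z8 [ 0.4515 -0.2848] z48 [ 0.4768 -0.2923]
yel px [239. 284.] depth med [ 0.478 -0.16   0.006] z [0.    0.017] ray z8 [ 0.4778 -0.1581] z48 [ 0.502  -0.1711]
yel px [239. 266.] depth med [ 0.461 -0.136  0.03 ] z [0.011 0.034] ray z8 [ 0.4445 -0.1331] z48 [ 0.4702 -0.1472]
amber px [287. 324.] depth med [ 0.618 -0.159  0.047] z [0.036 0.056] ray z8 [ 0.5989 -0.1437] z48 [ 0.6178 -0.1573]
amber px [537.  93.] depth med [0.531 0.68  0.027] z [0.023 0.098] ray z8 [0.4986 0.7005] z48 [0.5219 0.6501]
amber px [561.  28.] depth med [0.499 0.674 0.19 ] z [0.13 0.24] ray z8 [0.3751 0.9693] z48 [0.4037 0.9073]
side depth ok 0.9959049479166666
red px [365. 24
[... 777 characters left out ...]
0.3362]
amber px [410. 284.] depth med [ 0.605 -0.165  0.047] z [0.043 0.056] ray z8 [ 0.639  -0.1074] z48 [ 0.6077 -0.1627]
amber px [223. 138.] depth med [0.514 0.665 0.026] z [0.025 0.028] ray z8 [0.5078 0.7234] z48 [0.4866 0.6043]
amber px [219.  73.] depth med [0.525 0.679 0.143] z [0.131 0.215] ray z8 [0.6508 1.4945] z48 [0.6187 1.3159]
tall x,y 0.452 0.136 [53. 25.] 90 top 0.047
tall x,y 0.456 -0.142 [48. 66.] 50 top 0.033
tall x,y 0.604 -0.016 [40. 34.] 59 top 0.057
tall x,y 0.613 -0.156 [41. 43.] 90 top 0.052
tall x,y 0.622 -0.294 [38. 39.] 90 top 0.05
tall x,y 0.625 0.141 [52. 80.] 5 top 0.048
tall x,y 0.849 -0.328 [ 3. 72.] 90 top 0.07
tall x,y 0.839 0.292 [ 23. 175.] 90 top 0.047
```

View pics/ortho.png

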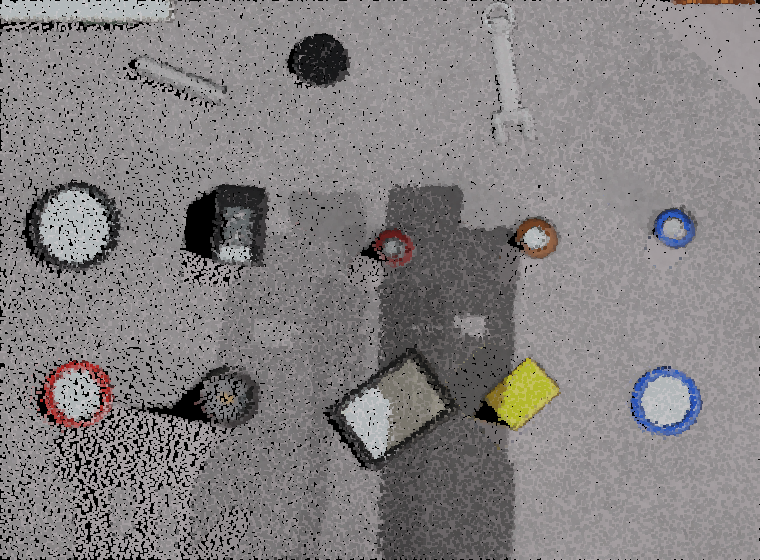

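The merged overhead map (x = 0.85 − row/1000, y = 0.38 − col/1000) gives these positions:

| Thing | Map pixel or position |
|---|---|
| Knob | (228,398) |
| Adapter | (240,225), long side nearly along world x |
| Knob tray | (74,226) |
| Red tray | (78,394) |
| Blue tray | (666,401) |
| Adapter tray | (393,408), long axis at about 128° |
| Red objective | (0.602, −0.016) |
| Blue objective | (0.622, −0.295) |

Sizes and heights agree with the ones given. I'll start with the knob: go above it and take a close look.

Call:
{"op": "carry_out", "data": {
  "deltas": [
    [93, -0.4, 0.6, 0, 0, 0, 0],
    [93, -0.8, 1.2, 0, 0, 0, 0],
    [93, -1.2, 1.8, 0, 0, 0, 0],
    [93, -1.62, 2.5, 0, 0, 0, 0],
    [93, -1.62, 2.5, -0.5, 0, 0, 0],
    [93, -1.62, 2.5, -1.0, 0, 0, 0],
    [93, -1.62, 2.5, -1.0, 0, 0, 0],
    [93, -1.62, 2.5, -1.0, 0, 0, 0]
  ]
}}

```text
clock: 1.15
tool_pos: [0.4533, 0.1501, 0.1596]
orientation: [0.0, 0.707, 0.707, 0.0]
ft_force: [-0.3, -0.3, -0.8]
width: 0.0931
```

```bash
cat >> h.py <<'E'
def look(n,name="wrist",keep=True):
    from workcell import get_image,get_state
    d=get_image(name);np.savez(n+".npz",**d)
    if keep: cv2.imwrite(f"pics/{n}.png",d["pixels"][:,:,::-1])
    print("tcp",get_state()["tool_pos"].round(4));return d
def tall(P,lo,hi,amin=300):
    "blobs of cloud pixels between heights: centroid of x,y by min area rect/circle of the points"
    m=cv2.morphologyEx(((P[...,2]>lo)&(P[...,2]<hi)).astype(np.uint8),cv2.MORPH_OPEN,np.ones((5,5)))
    n,L,st,_=cv2.connectedComponentsWithStats(m)
    for i in range(1,n):
        if st[i,4]<amin: continue
        q=P[L==i];xy=(q[:,:2]*1000).astype(np.float32)
        (c,s,a)=cv2.minAreaRect(xy);(cc,r)=cv2.minEnclosingCircle(xy)
        print("px",st[i,:4],"rect",np.round(c,1),np.round(s),round(a,1),"circ",np.round(cc,1),round(r,1),"z",np.percentile(q[:,2],[5,50,95]).round(3))
E
python3 - <<'E'
from h import *
d=look("w1");P=cloud(d)
print("table z",np.median(P[...,2]))
tall(P,.03,.07)
print("trays");tall(P,.0055,.012,150)
h=hsv(d)
for b in blobs(rng(h,0,4)|rng(h,174,180),150): print("red",cv2.fitEllipse(b)[0],ray(d,cv2.fitEllipse(b)[0],.008))
E
```

```text
tcp [0.4534 0.1501 0.1598]
table z 0.0004346390819315576
px [283 194  73  72] rect [451.8 155. ] [57. 57.] 86.8 circ [452.3 154.4] 29.2 z [0.042 0.046 0.047]
px [480 212 112  64] rect [624.1 142.3] [46. 77.] 85.6 circ [623.9 143.2] 43.1 z [0.036 0.044 0.05 ]
trays
px [282   0  17  24] rect [429.7 315. ] [19.  7.] 61.5 circ [430.6 314.5] 9.7 z [0.006 0.008 0.009]
px [284   0  83  78] rect [461.7 291.3] [65. 40.] 30.0 circ [456.  301.2] 32.6 z [0.006 0.008 0.009]
px [488   0 117  89] rect [625.3 289.7] [87. 56.] 8.0 circ [623.5 303.5] 43.6 z [0.006 0.008 0.009]
px [301 329  34  37] rect [451.4  30.4] [ 9. 47.] 38.9 circ [452.   30.9] 23.7 z [0.006 0.008 0.009]
px [256 339  39  27] rect [409.6  25.7] [47.  6.] 35.9 circ [409.5  25.8] 23.4 z [0.006 0.008 0.009]
px [282 406  47  33] rect [433.4 -58.4] [24. 54.] 62.1 circ [437.8 -50. ] 27.1 z [0.006 0.008 0.009]
px [330 406  31  20] rect [478.6 -47.7] [38.  7.] 36.6 circ [478.  -46.8] 18.9 z [0.006 0.008 0.009]
red (323.5434875488281, 31.10837173461914) [[0.4556879  0.30137656]]
```

View pics/w1.png

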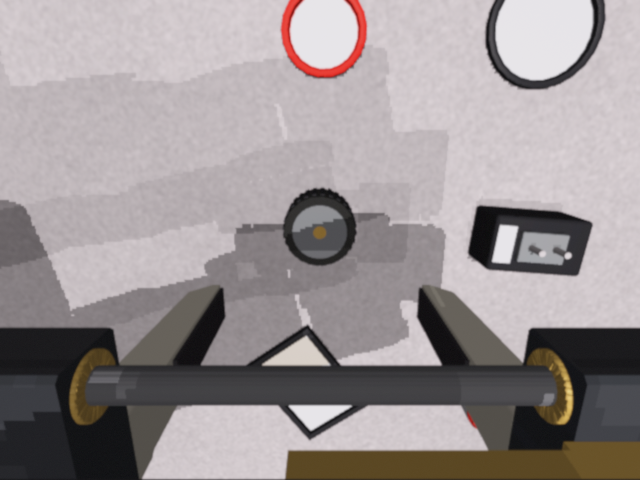

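The wrist view shows the knob at (319,228), the red tray (324,31), part of the knob tray (545,35), and the adapter at (530,240). Depth puts the knob at (0.452, 0.155) with 29 mm radius and a top at 46 mm. The adapter is at (0.624, 0.142), 77×46 mm, with its long axis at −4.4°. All of this is plausible, so I'll grip the knob.

Call:
{"op": "carry_out", "data": {
  "deltas": [
    [93, -0.02, 0.08, -0.5, 0, 0, 0],
    [93, -0.02, 0.08, -1.0, 0, 0, 0],
    [93, -0.02, 0.08, -1.5, 0, 0, 0],
    [93, -0.02, 0.08, -2.0, 0, 0, 0],
    [93, -0.02, 0.08, -2.45, 0, 0, 0],
    [93, -0.02, 0.08, -2.45, 0, 0, 0],
    [50, -0.02, 0.08, -2.45, 0, 0, 0],
    [50, -0.02, 0.08, -2.45, 0, 0, 0],
    [50, -0.02, 0.08, -2.45, 0, 0, 0],
    [50, -0.02, 0.08, -2.45, 0, 0, 0],
    [50, -0.02, 0.08, -2.45, 0, 0, 0],
    [50, -0.02, 0.08, -2.45, 0, 0, 0]
  ],
  "squeeze": 25
}}

```text
clock: 2.7
tool_pos: [0.4518, 0.1549, 0.012]
orientation: [0.0, 0.707, 0.707, 0.0]
ft_force: [-0.2, 0.3, 6.5]
width: 0.0557
```

Call:
{"op": "carry_out", "data": {
  "deltas": [
    [50, 0, 0, 0.5, 0, 0, 0],
    [50, 0, 0, 1.0, 0, 0, 0],
    [50, 0, 0.3, 1.5, 0, 0, 0],
    [50, 0.4, 0.8, 1.5, 0, 0, 0],
    [50, 0.9, 1.3, 1.5, 0, 0, 0],
    [50, 1.4, 1.8, 1.5, 0, 0, 0],
    [50, 1.9, 2.2, 1.5, 0, 0, 0],
    [50, 2.4, 2.4, 1.5, 0, 0, 0],
    [50, 2.87, 2.47, 1.5, 0, 0, 0],
    [50, 2.87, 2.47, 1.0, 0, 0, 0],
    [50, 2.87, 2.47, 1.0, 0, 0, 0]
  ]
}}

```text
clock: 4.08
tool_pos: [0.6222, 0.3023, 0.0689]
orientation: [-0.001, 0.707, 0.707, -0.002]
ft_force: [-0.2, 0.8, -0.8]
width: 0.0556
```

```bash
python3 - <<'E'
from h import *
d=look("w2");P=cloud(d)
tall(P,.0055,.012,150)
tall(P,.08,.15,150)
E
```

```text
tcp [0.6229 0.3027 0.0707]
px [256 187 137  96] rect [624.7 318.7] [60. 87.] 87.0 circ [623.8 305.1] 43.9 z [0.006 0.008 0.009]
px [ 10 209 105  97] rect [455.9 302.4] [65. 65.] 69.4 circ [455.8 302.3] 33.5 z [0.006 0.008 0.009]
px [620 340  13  26] rect [829.9 236. ] [22.  3.] 88.9 circ [829.9 236. ] 10.9 z [0.006 0.009 0.011]
px [277 431  33   8] rect [601.6 167.1] [ 3. 24.] 84.9 circ [601.5 166.7] 12.0 z [0.006 0.009 0.012]
px [320 433  57  10] rect [642.2 164.1] [ 3. 42.] 86.1 circ [642.2 163.6] 20.8 z [0.006 0.009 0.011]
px [196 252 250 114] rect [622.3 310.4] [42. 88.] 89.1 circ [622.3 310.2] 44.0 z [0.088 0.103 0.126]
px [212 406  20  36] rect [593.3 300.4] [17.  1.] 89.7 circ [593.3 300.4] 8.7 z [0.134 0.144 0.149]
px [410 406  19  37] rect [651.9 300.3] [16.  1.] 89.1 circ [652.1 300.3] 8.1 z [0.135 0.144 0.149]
```

View pics/w2.png

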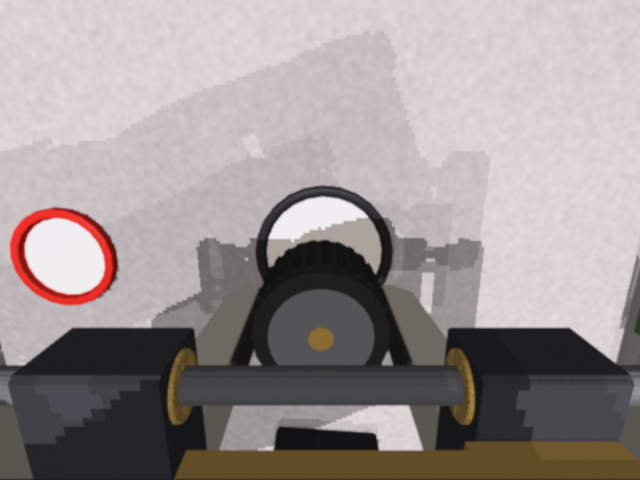

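The knob hangs upright (brass dot at (321,339)) in front of its tray at (325,245), which depth puts at (0.624, 0.305). I'll lower it and let go.

Call:
{"op": "carry_out", "data": {
  "deltas": [
    [50, 0, 0.03, -0.3, 0, 0, 0],
    [50, 0, 0.03, -0.6, 0, 0, 0],
    [50, 0, 0.03, -0.75, 0, 0, 0],
    [50, 0, 0.03, -0.85, 0, 0, 0],
    [50, 0, 0.03, -0.92, 0, 0, 0],
    [50, 0, 0.03, -0.94, 0, 0, 0],
    [50, 0, 0.03, -0.94, 0, 0, 0],
    [70, 0, 0.03, -0.94, 0, 0, 0],
    [80, 0, 0.03, -0.92, 0, 0, 0],
    [85, 0, 0.03, -0.9, 0, 0, 0],
    [85, 0, 0.03, -0.4, 0, 0, 0],
    [85, 0, 0.03, 0.2, 0, 0, 0]
  ]
}}

```text
clock: 5.62
tool_pos: [0.6234, 0.3047, 0.084]
orientation: [-0.0, 0.707, 0.707, -0.001]
ft_force: [0.3, 0.6, 0.1]
width: 0.0849
```

Call:
{"op": "carry_out", "data": {
  "deltas": [
    [90, 0, 0, 0.7, 0, 0, 1.3],
    [90, 0, -0.4, 1.3, 0, 0, 2.6],
    [90, 0, -0.9, 1.3, 0, 0, 3.9],
    [90, 0, -1.4, 1.3, 0, 0, 5.2],
    [90, 0, -1.9, 1.3, 0, 0, 6.5],
    [90, 0, -2.3, 1.3, 0, 0, 7.8],
    [90, 0, -2.7, 1.3, 0, 0, 9.1],
    [90, 0, -2.71, 1.3, 0, 0, 10.4],
    [90, 0, -2.71, 1.0, 0, 0, 10.7],
    [90, 0, -2.71, 1.0, 0, 0, 10.7]
  ]
}}

```text
clock: 6.88
tool_pos: [0.6231, 0.1421, 0.1428]
orientation: [-0.001, 0.039, 0.999, -0.0]
ft_force: [0.3, -0.3, 0.2]
width: 0.0903
```

```bash
python3 - <<'E'
from h import *
from workcell import get_state
s=get_state();print(s["clock"],s["orientation"].round(4),s["qpos"].round(2))
d=look("w3");P=cloud(d)
tall(P,.03,.075)
s=look("s3","side")
E
```

```text
6.875 [-1.000e-03  3.870e-02  9.993e-01 -2.000e-04] [ 0.15  0.59  1.47 -0.    1.08 -1.34]
tcp [0.6236 0.1422 0.1436]
px [498 187  90  80] rect [623.2 303.2] [56. 57.] 0.3 circ [623.7 303.9] 29.3 z [0.037 0.049 0.05 ]
px [291 193  64 100] rect [624.2 142.3] [46. 75.] 85.5 circ [624.2 142.2] 42.7 z [0.042 0.044 0.05 ]
px [ 80 206  61  51] rect [601.7 -10.6] [36. 34.] 16.7 circ [601.6 -12. ] 18.3 z [0.035 0.052 0.063]
tcp [0.6239 0.1423 0.1441]
```

View pics/w3.png

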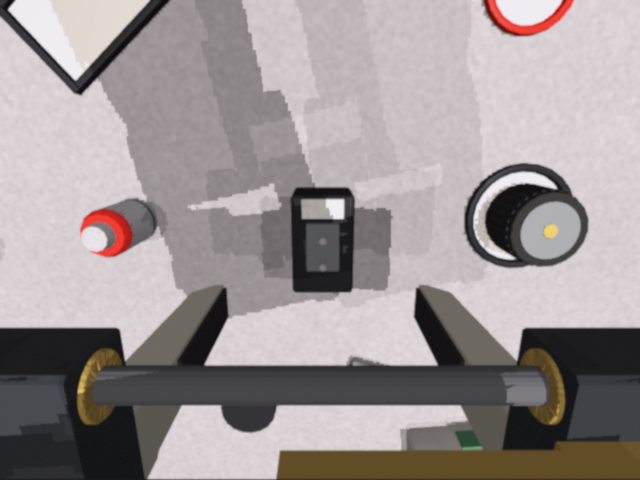

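The knob stands in its tray at (545,225): top at 49 mm, centre within 2 mm. The adapter (323,240) lies squarely between the fingers at (0.624, 0.142). Now I'll grip it.

Call:
{"op": "carry_out", "data": {
  "deltas": [
    [93, 0, 0, -0.5, 0, 0, 0],
    [93, 0, 0, -1.0, 0, 0, 0],
    [93, 0, 0, -1.5, 0, 0, 0],
    [93, 0, 0, -2.0, 0, 0, 0],
    [93, 0, 0, -2.2, 0, 0, 0],
    [70, 0, 0, -2.2, 0, 0, 0],
    [40, 0, 0, -2.2, 0, 0, 0],
    [40, 0, 0, -2.2, 0, 0, 0],
    [40, 0, 0, -2.2, 0, 0, 0],
    [40, 0, 0, -2.2, 0, 0, 0],
    [40, 0, 0, -2.2, 0, 0, 0],
    [40, 0, 0, -2.2, 0, 0, 0]
  ],
  "squeeze": 30
}}

```text
clock: 8.48
tool_pos: [0.6239, 0.1423, 0.0118]
orientation: [0.0, 0.038, 0.999, 0.0]
ft_force: [-0.8, 0.2, 3.3]
width: 0.0456
```

```bash
python3 - <<'E'
from h import *
for n in("w1","scene0","side0"):
    d=dict(np.load(n+".npz"));P=cloud(d)
    m=(np.abs(P[...,0]-.442)<.075)&(np.abs(P[...,1]+.013)<.075)&(P[...,2]>.0055)&(P[...,2]<.012)
    r=cv2.minAreaRect((P[m][:,:2]*1000).astype(np.float32));print(n,m.sum(),r)
E
```

```text
w1 1332 ((440.8539733886719, -13.831100463867188), (77.1801528930664, 107.02555084228516), 35.82084274291992)
scene0 510 ((427.5444641113281, -21.88463592529297), (109.27295684814453, 108.64752960205078), 35.76688003540039)
side0 514 ((441.5909118652344, -14.922042846679688), (78.81822204589844, 108.85942840576172), 36.134307861328125)
```

Call:
{"op": "carry_out", "data": {
  "deltas": [
    [40, 0, 0, 0.5, 0, 0, 0],
    [40, 0, 0, 1.0, 0, 0, 0],
    [40, -0.4, -0.3, 1.3, 0, 0, -1.0],
    [40, -0.9, -0.7, 1.3, 0, 0, -2.0],
    [40, -1.4, -1.1, 1.3, 0, 0, -3.0],
    [40, -1.9, -1.5, 1.3, 0, 0, -4.0],
    [40, -2.4, -1.9, 1.3, 0, 0, -5.0],
    [40, -2.8, -2.3, 1.3, 0, 0, -6.0],
    [40, -3.05, -2.6, 1.3, 0, 0, -6.22],
    [40, -3.05, -2.6, 1.0, 0, 0, -6.22],
    [40, -3.05, -2.6, 1.0, 0, 0, -6.22]
  ]
}}

```text
clock: 9.85
tool_pos: [0.44, -0.0138, 0.071]
orientation: [-0.001, 0.455, 0.89, -0.0]
ft_force: [0.2, 0.0, -1.2]
width: 0.0455
```

```bash
python3 - <<'E'
from h import *
d=look("w4");P=cloud(d)
m=(np.abs(P[...,0]-.441)<.075)&(np.abs(P[...,1]+.014)<.075)&(P[...,2]>.0055)&(P[...,2]<.012)
print(m.sum(),cv2.minAreaRect((P[m][:,:2]*1000).astype(np.float32)))
E
```

```text
tcp [ 0.4406 -0.0137  0.0715]
2380 ((430.28509521484375, 0.948516845703125), (76.35120391845703, 69.94741821289062), 35.735023498535156)
```

View pics/w4.png

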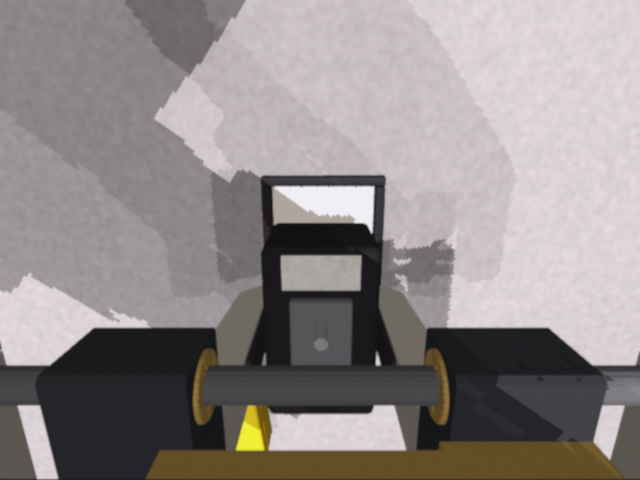

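The adapter (320,320) is held level and in line with the oblong tray (324,215). The tray's centre works out at (0.441, −0.014), matching the tool. Lowering it now.

Call:
{"op": "carry_out", "data": {
  "deltas": [
    [40, 0, 0, -0.3, 0, 0, 0],
    [40, 0, 0, -0.6, 0, 0, 0],
    [40, 0, 0, -0.75, 0, 0, 0],
    [40, 0, 0, -0.85, 0, 0, 0],
    [40, 0, 0, -0.92, 0, 0, 0],
    [40, 0, 0, -0.94, 0, 0, 0],
    [40, 0, 0, -0.94, 0, 0, 0],
    [55, 0, 0, -0.94, 0, 0, 0],
    [70, 0, 0, -0.92, 0, 0, 0],
    [70, 0, 0, -0.9, 0, 0, 0],
    [70, 0, 0, -0.4, 0, 0, 0],
    [70, 0, 0, 0.2, 0, 0, 0]
  ]
}}

```text
clock: 11.4
tool_pos: [0.4403, -0.0137, 0.0842]
orientation: [-0.001, 0.455, 0.89, -0.0]
ft_force: [0.2, -0.7, 0.4]
width: 0.0697
```

Call:
{"op": "carry_out", "data": {
  "deltas": [
    [90, 0, 0, 0.5, 0, 0, 0],
    [90, 0.3, 0, 1.0, 0, 0, -1.0],
    [90, 0.8, 0, 1.2, 0, 0, -2.0],
    [90, 1.3, 0, 1.2, 0, 0, -3.0],
    [90, 1.8, 0, 1.2, 0, 0, -4.0],
    [90, 2.3, -0.02, 1.2, 0, 0, -4.47],
    [90, 2.68, -0.02, 1.2, 0, 0, -4.47],
    [90, 2.68, -0.02, 1.2, 0, 0, -4.47],
    [90, 2.68, -0.02, 1.2, 0, 0, -4.47]
  ]
}}

```text
clock: 12.52
tool_pos: [0.6007, -0.0149, 0.1555]
orientation: [-0.0, 0.707, 0.708, -0.0]
ft_force: [0.0, 0.3, -0.6]
width: 0.0897
```

```bash
python3 - <<'E'
from h import *
d=look("w5");P=cloud(d);h=hsv(d)
tall(P,.03,.075)
red=rng(h,0,4)|rng(h,174,180)
for b in blobs(red,80):
    q=P[b[:,1],b[:,0]];print("red",cv2.fitEllipse(b)[0],np.median(q,0).round(4),ray(d,cv2.fitEllipse(b)[0],.047))
m=(P[...,2]>.06)&(P[...,2]<.068)&(np.hypot(P[...,0]-.602,P[...,1]+.015)<.02)
print("nose",cv2.minEnclosingCircle((P[m][:,:2]*1000).astype(np.float32)))
s=look("s5","side");tall(cloud(s),.03,.055)
E
```

```text
tcp [ 0.6007 -0.0149  0.1556]
px [ 57 181 116 109] rect [441.8 -14.8] [47. 76.] 36.0 circ [442.5 -14.3] 42.9 z [0.036 0.047 0.053]
px [300 210  46  49] rect [602.1 -12.1] [35. 34.] 89.6 circ [602.  -12.2] 17.9 z [0.04  0.052 0.062]
red (322.5486755371094, 235.44931030273438) [ 0.6017 -0.0109  0.0489] [[ 0.60212133 -0.01160026]]
nose ((602.2252197265625, -12.410261154174805), 9.328729629516602)
tcp [ 0.6008 -0.0149  0.1558]
px [495  59 145  54] rect [1637.3  783.8] [713.  25.] 90.0 circ [1640.9  783.8] 356.5 z [0.032 0.043 0.054]
px [34 81 77 13] rect [ 131.5 1325.3] [ 31. 241.] 89.8 circ [ 131.6 1329.9] 120.3 z [0.032 0.043 0.053]
px [239 119  40  12] rect [597.8 698.6] [ 64. 108.] 67.6 circ [606.1 719.6] 54.4 z [0.031 0.043 0.053]
px [405 131  73  51] rect [898.3 350.2] [292. 147.] 89.8 circ [897.9 350.3] 157.8 z [0.034 0.044 0.046]
px [367 132  27  24] rect [839.9 444. ] [160.  65.] 64.2 circ [863.9 432.4] 80.0 z [0.033 0.044 0.046]
px [303 168  27  18] rect [623.5 301.1] [57. 58.] 35.1 circ [624.2 302.5] 31.2 z [0.032 0.047 0.05 ]
px [249 249  53  30] rect [441.3 -17.4] [47. 77.] 34.8 circ [440.4 -18.5] 42.9 z [0.032 0.046 0.052]
px [398 279  25  19] rect [ 609.4 -162.6] [27. 36.] 66.8 circ [ 610.7 -158.3] 19.3 z [0.032 0.044 0.053]
px [602 295  38  39] rect [ 851.1 -325.9] [ 6. 71.] 0.5 circ [ 851.3 -325.9] 35.6 z [0.032 0.043 0.053]
px [  0 312  45  31] rect [ 66.5 -56.9] [59. 25.] 17.7 circ [ 68.4 -62.9] 29.8 z [0.032 0.042 0.054]
px [452 328  28  23] rect [ 617.7 -300.6] [24. 35.] 55.0 circ [ 620.6 -295.5] 18.2 z [0.032 0.046 0.053]
```

View pics/w5.png

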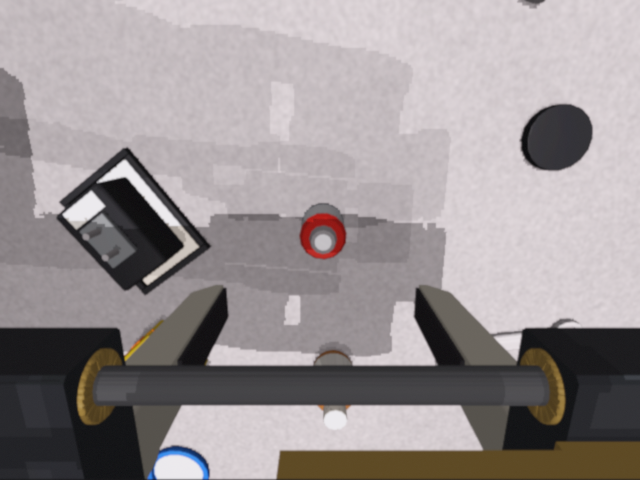

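The adapter sits in its tray at (135,220), centred at (0.442, −0.015). The red objective at (322,236) is upright at (0.602, −0.012), top at 62 mm.

Call:
{"op": "carry_out", "data": {
  "deltas": [
    [90, 0.02, 0.045, -0.5, 0, 0, 0],
    [90, 0.02, 0.045, -1.0, 0, 0, 0],
    [90, 0.02, 0.045, -1.5, 0, 0, 0],
    [90, 0.02, 0.045, -2.0, 0, 0, 0],
    [80, 0.02, 0.045, -2.4, 0, 0, 0],
    [60, 0.02, 0.045, -2.4, 0, 0, 0],
    [45, 0.02, 0.045, -2.4, 0, 0, 0],
    [38, 0.02, 0.045, -2.4, 0, 0, 0],
    [30, 0.02, 0.045, -2.4, 0, 0, 0],
    [30, 0.02, 0.045, -2.4, 0, 0, 0],
    [30, 0.02, 0.045, -2.4, 0, 0, 0],
    [30, 0.02, 0.045, -2.4, 0, 0, 0]
  ],
  "squeeze": 25
}}

```text
clock: 14.12
tool_pos: [0.6029, -0.0123, 0.0119]
orientation: [0.0, 0.707, 0.708, 0.0]
ft_force: [-2.2, 0.1, 5.3]
width: 0.0345
```

Call:
{"op": "carry_out", "data": {
  "deltas": [
    [30, 0, 0, 0.4, 0, 0, 0],
    [30, 0, 0, 0.9, 0, 0, 0],
    [30, 0, 0.3, 1.4, 0, 0, 0],
    [30, -0.3, 0.8, 1.5, 0, 0, 0],
    [30, -0.6, 1.4, 1.5, 0, 0, 0],
    [30, -0.9, 2.0, 1.5, 0, 0, 0],
    [30, -1.2, 2.6, 1.5, 0, 0, 0],
    [30, -1.5, 3.2, 1.5, 0, 0, 0],
    [30, -1.8, 3.8, 1.5, 0, 0, 0],
    [30, -2.1, 4.4, 1.5, 0, 0, 0],
    [30, -2.3, 4.9, 1.5, 0, 0, 0],
    [30, -2.45, 5.24, 1.5, 0, 0, 0]
  ]
}}

```text
clock: 15.62
tool_pos: [0.455, 0.3033, 0.1014]
orientation: [-0.0, 0.706, 0.708, -0.0]
ft_force: [0.5, 0.9, -1.2]
width: 0.0347
```

Call:
{"op": "carry_out", "data": {
  "deltas": [
    [30, 0, 0, -0.3, 0, 0, 0],
    [30, 0, 0, -0.5, 0, 0, 0],
    [30, 0, 0, -0.5, 0, 0, 0]
  ]
}}

```text
clock: 16.0
tool_pos: [0.4554, 0.301, 0.0702]
orientation: [-0.0, 0.707, 0.707, -0.001]
ft_force: [-0.0, -0.2, -0.8]
width: 0.0343
```

```bash
python3 - <<'E'
from h import *
d=look("w6");P=cloud(d);h=hsv(d)
tall(P,.0055,.012,150)
for b in blobs(rng(h,0,4)|rng(h,174,180),80):
    q=P[b[:,1],b[:,0]];print("red",cv2.fitEllipse(b)[0],np.median(q,0).round(4))
m=(P[...,2]>.115)&(P[...,2]<.127)&(np.hypot(P[...,0]-.456,P[...,1]-.302)<.02)
print("nose",cv2.minEnclosingCircle((P[m][:,:2]*1000).astype(np.float32)),np.percentile(P[m][:,2],[5,95]))
E
```

```text
tcp [0.4558 0.3013 0.0709]
px [515 185 125 130] rect [610.6 310.4] [87. 61.] 67.9 circ [622.4 305.7] 43.7 z [0.006 0.008 0.009]
px [271 206 101  80] rect [455.7 309.2] [52. 65.] 89.5 circ [455.9 302.6] 32.8 z [0.006 0.008 0.009]
red (320.7125244140625, 334.33624267578125) [0.4555 0.3054 0.1082]
red (321.3760986328125, 254.05992126464844) [0.4568 0.3135 0.0065]
nose ((455.9095153808594, 304.5100402832031), 19.303688049316406) [0.1157932  0.12348044]
```

View pics/w6.png

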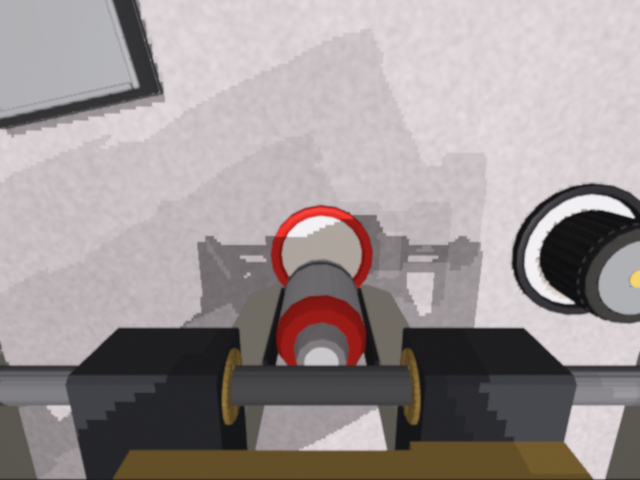

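The red objective (320,335) hangs upright over the red tray (322,254), which depth puts at (0.456, 0.3026), 1 mm from the tool. Lowering slowly.

Call:
{"op": "carry_out", "data": {
  "deltas": [
    [30, 0, 0, -0.25, 0, 0, 0],
    [30, 0, 0, -0.5, 0, 0, 0],
    [30, 0, 0, -0.65, 0, 0, 0],
    [30, 0, 0, -0.75, 0, 0, 0],
    [30, 0, 0, -0.82, 0, 0, 0],
    [30, 0, 0, -0.87, 0, 0, 0],
    [30, 0, 0, -0.91, 0, 0, 0],
    [30, 0, 0, -0.94, 0, 0, 0],
    [30, 0, 0, -0.94, 0, 0, 0]
  ]
}}

```text
clock: 17.18
tool_pos: [0.4558, 0.3021, 0.0152]
orientation: [-0.0, 0.707, 0.708, -0.0]
ft_force: [0.5, 0.5, -0.4]
width: 0.0345
```

Call:
{"op": "carry_out", "data": {
  "deltas": [
    [36, 0, 0, 0, 0, 0, 0],
    [40, 0, 0, 0, 0, 0, 0],
    [50, 0, 0, 0, 0, 0, 0],
    [60, 0, 0, 0.02, 0, 0, 0],
    [66, 0, 0, 0.1, 0, 0, 0],
    [66, 0, 0, 0.4, 0, 0, 0],
    [66, 0, 0, 0.9, 0, 0, 0],
    [66, 0, 0, 1.5, 0, 0, 0],
    [66, 0, 0, 2.0, 0, 0, 0],
    [66, 0, 0, 2.3, 0, 0, 0],
    [66, 0, 0, 2.3, 0, 0, 0]
  ]
}}

```text
clock: 18.55
tool_pos: [0.4564, 0.3025, 0.1554]
orientation: [0.0, 0.707, 0.708, 0.002]
ft_force: [-0.0, -0.3, -0.6]
width: 0.0653
```

```bash
python3 - <<'E'
from h import *
d=look("w7");P=cloud(d);tall(P,.02,.075)
E
```

```text
tcp [0.4559 0.3022 0.1541]
px [ 14   0 180 132] rect [305.1 434.1] [101.  90.] 11.5 circ [305.1 433.3] 66.2 z [0.021 0.027 0.031]
px [489 195  90  77] rect [622.5 305.6] [56. 56.] 5.2 circ [623.3 304.9] 29.3 z [0.027 0.049 0.05 ]
px [296 212  47  53] rect [455.6 302.2] [35. 35.] 86.9 circ [455.5 302.2] 17.9 z [0.031 0.055 0.066]
```

The red objective stands within 1 mm of its tray's middle, top at 66 mm. Now to the blue one.

Call:
{"op": "carry_out", "data": {
  "deltas": [
    [66, 0.2, -0.7, 0, 0, 0, 0],
    [66, 0.4, -1.4, 0, 0, 0, 0],
    [66, 0.6, -2.2, 0, 0, 0, 0],
    [66, 0.8, -3.0, 0, 0, 0, 0],
    [66, 1.0, -3.8, 0, 0, 0, 0],
    [66, 1.3, -4.6, 0, 0, 0, 0],
    [66, 1.6, -5.4, 0, 0, 0, 0],
    [66, 1.9, -6.2, 0, 0, 0, 0],
    [66, 2.2, -7.0, 0, 0, 0, 0],
    [66, 2.4, -7.8, 0, 0, 0, 0],
    [70, 2.6, -8.6, 0, 0, 0, 0],
    [80, 2.7, -9.3, 0, 0, 0, 0]
  ]
}}

```text
clock: 20.1
tool_pos: [0.6176, -0.2575, 0.152]
orientation: [-0.001, 0.707, 0.707, -0.0]
ft_force: [0.5, -0.4, 0.5]
width: 0.076
```

Call:
{"op": "carry_out", "data": {
  "deltas": [
    [90, 0.07, -0.5, 0, 0, 0, 0],
    [90, 0.07, -0.63, 0, 0, 0, 0],
    [90, 0.07, -0.63, 0, 0, 0, 0],
    [90, 0.07, -0.63, 0, 0, 0, 0]
  ]
}}

```text
clock: 20.6
tool_pos: [0.622, -0.2924, 0.1531]
orientation: [-0.0, 0.706, 0.708, 0.0]
ft_force: [-0.6, 0.2, -0.0]
width: 0.0896
```

```bash
python3 - <<'E'
from h import *
from workcell import get_state
print(get_state()["qpos"].round(2))
d=look("w8");P=cloud(d);h=hsv(d)
tall(P,.03,.075);print("trays");tall(P,.0055,.012,150)
for b in blobs(rng(h,105,125),80): print("blue",cv2.fitEllipse(b)[0],ray(d,cv2.fitEllipse(b)[0],.047),ray(d,cv2.fitEllipse(b)[0],.008))
E
```

```text
[-0.51  0.66  1.32  0.    1.16 -0.51]
tcp [ 0.6221 -0.2924  0.1533]
px [ 25   0 103  75] rect [ 456.3 -141.8] [42. 60.] 42.6 circ [ 455.9 -142.1] 34.6 z [0.031 0.032 0.033]
px [279  10  56  64] rect [ 612.6 -158. ] [38. 34.] 13.0 circ [ 612.1 -156. ] 19.2 z [0.036 0.05  0.073]
px [298 216  46  50] rect [ 621.9 -294. ] [36. 34.] 89.6 circ [ 621.8 -294.2] 18.2 z [0.039 0.052 0.063]
px [588 234  52  94] rect [ 867.7 -331.6] [39. 83.] 0.2 circ [ 860.7 -331.7] 42.5 z [0.032 0.05  0.069]
trays
px [440   0 100  49] rect [ 746.3 -134. ] [73. 33.] 6.1 circ [ 744.8 -132.8] 38.0 z [0.006 0.007 0.009]
px [540   0  35  17] rect [ 794.1 -126.8] [27. 11.] 0.5 circ [ 794.1 -126.2] 14.2 z [0.006 0.007 0.008]
px [586   0  46  23] rect [ 830.7 -128.6] [14. 33.] 89.4 circ [ 830.7 -122.4] 16.4 z [0.006 0.007 0.009]
px [ 78 182  78  75] rect [ 449.1 -285.9] [65. 65.] 73.5 circ [ 449.1 -286.4] 33.1 z [0.006 0.008 0.009]
blue (320.5440979003906, 241.75970458984375) [[ 0.62193606 -0.29331142]] [[ 0.62193659 -0.30453627]]
blue (117.55414581298828, 218.0162353515625) [[ 0.47195423 -0.27547506]] [[ 0.45045275 -0.28414281]]
```

View pics/w8.png

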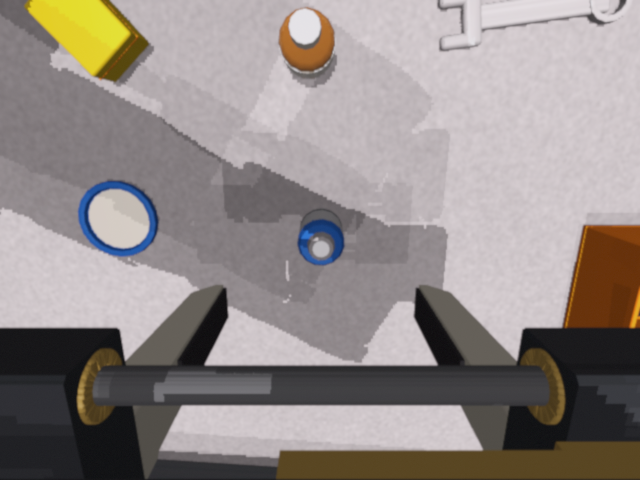

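The blue objective (320,242) is upright at (0.622, −0.294) and the blue tray (118,218) is at (0.449, −0.286). The bottle (307,40) and box (85,35) are where they were.

Call:
{"op": "carry_out", "data": {
  "deltas": [
    [90, 0, -0.03, -0.5, 0, 0, 0],
    [90, 0, -0.03, -1.0, 0, 0, 0],
    [90, 0, -0.03, -1.5, 0, 0, 0],
    [90, 0, -0.03, -2.0, 0, 0, 0],
    [80, 0, -0.03, -2.36, 0, 0, 0],
    [60, 0, -0.03, -2.36, 0, 0, 0],
    [45, 0, -0.03, -2.36, 0, 0, 0],
    [38, 0, -0.03, -2.36, 0, 0, 0],
    [30, 0, -0.03, -2.36, 0, 0, 0],
    [30, 0, -0.03, -2.36, 0, 0, 0],
    [30, 0, -0.03, -2.36, 0, 0, 0],
    [30, 0, -0.03, -2.36, 0, 0, 0]
  ],
  "squeeze": 25
}}

```text
clock: 22.15
tool_pos: [0.6221, -0.2956, 0.012]
orientation: [0.0, 0.707, 0.708, 0.0]
ft_force: [-2.0, 0.8, 5.0]
width: 0.0349
```

Call:
{"op": "carry_out", "data": {
  "deltas": [
    [30, 0, 0, 0.4, 0, 0, 0],
    [30, 0, 0, 0.9, 0, 0, 0],
    [30, -0.3, 0, 1.4, 0, 0, 0],
    [30, -0.8, 0.03, 1.5, 0, 0, 0],
    [30, -1.3, 0.06, 1.5, 0, 0, 0],
    [30, -1.8, 0.09, 1.5, 0, 0, 0],
    [30, -2.3, 0.12, 1.5, 0, 0, 0],
    [30, -2.7, 0.13, 1.4, 0, 0, 0],
    [30, -2.88, 0.13, 1.2, 0, 0, 0],
    [30, -2.88, 0.13, 1.0, 0, 0, 0],
    [30, -2.88, 0.13, 1.0, 0, 0, 0]
  ]
}}

```text
clock: 23.52
tool_pos: [0.4495, -0.2875, 0.0707]
orientation: [-0.001, 0.707, 0.708, -0.0]
ft_force: [0.6, -0.4, -0.8]
width: 0.0349
```

```bash
python3 - <<'E'
from h import *
d=look("w9");P=cloud(d)
tall(P,.0055,.012,150)
E
```

```text
tcp [ 0.4498 -0.2876  0.0712]
px [305 206  66  78] rect [ 465.4 -273.9] [24. 61.] 36.5 circ [ 457.8 -279.5] 30.4 z [0.006 0.008 0.009]
px [269 210  35  75] rect [ 425.1 -278.6] [52. 16.] 74.0 circ [ 430.7 -280.2] 25.8 z [0.006 0.008 0.009]
```

View pics/w9.png

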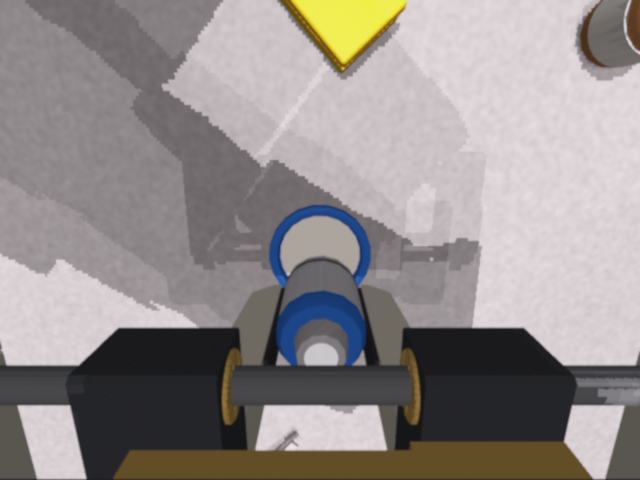

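The blue objective (320,325) hangs upright over the blue tray (320,255), with about 1 mm of offset. Lowering the same way as the red one.

Call:
{"op": "carry_out", "data": {
  "deltas": [
    [30, -0.01, 0.02, -0.25, 0, 0, 0],
    [30, -0.01, 0.02, -0.5, 0, 0, 0],
    [30, -0.01, 0.02, -0.65, 0, 0, 0],
    [30, -0.01, 0.02, -0.75, 0, 0, 0],
    [30, -0.01, 0.02, -0.82, 0, 0, 0],
    [30, -0.01, 0.02, -0.87, 0, 0, 0],
    [30, -0.01, 0.02, -0.91, 0, 0, 0],
    [30, -0.01, 0.02, -0.94, 0, 0, 0],
    [30, -0.01, 0.02, -0.94, 0, 0, 0]
  ]
}}

```text
clock: 24.7
tool_pos: [0.4486, -0.2865, 0.0152]
orientation: [-0.0, 0.707, 0.708, -0.0]
ft_force: [-0.6, 0.3, -1.5]
width: 0.0349
```

Call:
{"op": "carry_out", "data": {
  "deltas": [
    [36, 0, 0, 0, 0, 0, 0],
    [40, 0, 0, 0, 0, 0, 0],
    [50, 0, 0, 0, 0, 0, 0],
    [60, 0, 0, 0.02, 0, 0, 0],
    [66, 0, 0, 0.1, 0, 0, 0],
    [66, 0, 0, 0.4, 0, 0, 0],
    [66, 0, 0, 0.9, 0, 0, 0],
    [66, 0, 0, 1.5, 0, 0, 0],
    [66, 0, 0, 2.0, 0, 0, 0],
    [66, 0, 0, 2.5, 0, 0, 0],
    [66, 0, 0, 3.0, 0, 0, 0],
    [66, 0, 0, 3.0, 0, 0, 0]
  ]
}}

```text
clock: 26.2
tool_pos: [0.4494, -0.2871, 0.1983]
orientation: [0.002, 0.707, 0.708, 0.0]
ft_force: [0.1, 0.3, -0.7]
width: 0.0656
```

```bash
python3 - <<'E'
from h import *
d=look("w10");tall(cloud(d),.02,.075)
print("scene");d=look("sc10","scene");tall(cloud(d),.03,.075,100)
E
```

```text
tcp [ 0.4488 -0.2866  0.1965]
px [285   0  86  92] rect [ 455.4 -141.3] [43. 62.] 42.5 circ [ 455.9 -141.9] 36.0 z [0.03  0.032 0.033]
px [492  34  58  57] rect [ 608.  -156.8] [32. 38.] 14.6 circ [ 611.3 -155.9] 19.3 z [0.025 0.049 0.071]
px [299 199  41  45] rect [ 448.7 -284.4] [34. 34.] 0.1 circ [ 448.5 -284.9] 18.0 z [0.032 0.055 0.066]
px [202 406  51  47] rect [ 344.  -521.9] [85. 22.] 47.5 circ [ 346.2 -523.9] 42.5 z [0.021 0.024 0.026]
px [244 431 195  19] rect [ 475.7 -535.4] [  6. 215.] 86.0 circ [ 475.5 -537.5] 107.3 z [0.022 0.031 0.043]
scene
tcp [ 0.4483 -0.2863  0.1954]
px [ 0 16 14 17] rect [-523.2 -150.4] [36. 20.] 85.8 circ [-523.6 -150.8] 19.0 z [0.034 0.051 0.069]
px [566  80  45  37] rect [606.3 726.4] [80. 90.] 22.4 circ [605.9 726.5] 56.7 z [0.035 0.058 0.066]
px [159 102  53  31] rect [81.1 -4.3] [118.  36.] 82.4 circ [74.1 -3.3] 60.1 z [0.033 0.053 0.072]
px [400 139  18  19] rect [458. 299.] [35. 31.] 35.5 circ [456.7 300.8] 18.2 z [0.035 0.053 0.066]
px [457 182  30  26] rect [623.6 304.1] [58. 57.] 80.6 circ [624.  305.2] 30.8 z [0.034 0.048 0.052]
px [271 204  33  37] rect [442.1 -14.3] [47. 79.] 35.8 circ [441.1 -14.5] 43.4 z [0.035 0.047 0.054]
px [528 205 112 136] rect [898.8 360.2] [141. 304.] 0.2 circ [899.3 359.5] 163.7 z [0.04  0.044 0.047]
px [157 291  23  23] rect [ 452.1 -285. ] [35. 32.] 64.3 circ [ 450.6 -283.8] 18.2 z [0.035 0.054 0.065]
px [276 315  23  20] rect [ 615.3 -156.3] [37. 31.] 46.7 circ [ 612.4 -154.2] 19.6 z [0.033 0.049 0.068]
```

View pics/sc10.png

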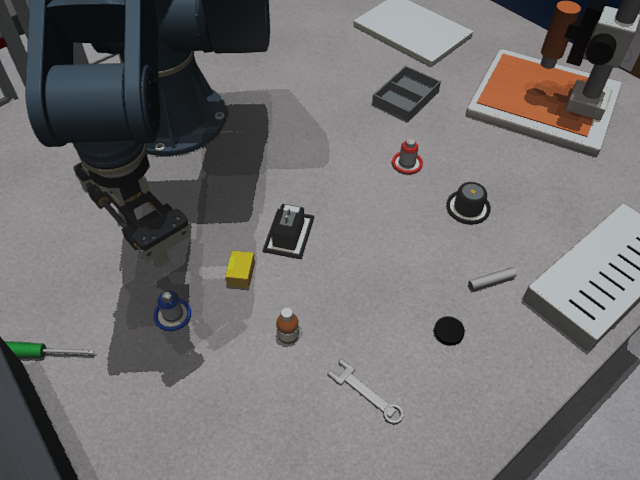

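The final scene shows all four parts upright in their own trays:
- **Red objective:** (408,157)
- **Knob:** (471,197)
- **Adapter:** (289,230)
- **Blue objective:** (170,307)

The box (239,269) and bottle (288,325) have not moved, and the arm is clear. I'm handing the job in.

```bash
python3 -c "
from workcell import *
print(get_state()['clock'],get_state()['joint_velocities'].round(3));print(sign_off())"
```

```text
26.3 [-0.     0.022  0.014  0.    -0.004 -0.001]
the job is handed in; nothing more can be done
None
```

All four parts are in their matching trays and the job is handed in, at about 26 s of the 96 s allowed. Sign-off gave no verdict, so the result rests on my own checks.

| Part | Distance from tray middle | Limit | Height check |
|---|---|---|---|
| Red objective | about 1 mm | 12 mm | top at 66 mm, 65 expected |
| Blue objective | about 2 mm | 12 mm | top at 66 mm, 65 expected |
| Focus knob | about 1–2 mm | 13 mm | top at 49–50 mm, 49 expected |
| Adapter | about 1–2 mm, long axis within about 1° of the tray's | 15 mm | top at 47 mm, 47 expected |

- **Handling:** nothing was knocked over. Both objectives were lowered slowly, and the wrist force stayed under about 10 N in every reading; I did not measure the contact force in the trays directly.
- **Bottle and slide box:** both read within about 3 mm of where they started, which is within measuring error. The arm ended about 0.2 m above the bench, touching nothing.
- **Disagreements:** the side and scene cameras differed from each other by up to about 7 mm on the first look, so I used the close wrist-camera readings for every grasp and placing. No check failed.

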